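# Start the loose wing nut on the caul press

## Robot

A 6-joint arm with a two-finger parallel gripper is mounted at the origin on the work surface; the furniture and walls round the work are solid. World frame = base frame: x ahead of the robot, y to its left, z up, the work surface at z = 0. Lengths are in m, angles in rad, forces in N, time in s.
With the tool pointing down it reaches from about 0.425 to 0.95 m from the base axis. Payload 3.5 kg.
Tool frame: the origin (TCP) lies at the very end of the fingers, on their centre line; the grasp point (between the pads) lies 19 mm behind it; z points along the fingers, y is the direction in which the jaws open and shut (so a half turn about z gives the same grasp; the last joint's range is limited). The gripper opens to 85 mm and grips with 20 to 120 N. Pads are 22 mm wide; open, the fingers measure 114 mm over their backs; the gripper's body (76 mm by 85 mm) begins 54 mm behind the grasp point. The pads swing forward as they close: fully open they stand 13 mm farther back than shut.
Start: joints at [0.987, 0.286, 1.577, -0, 1.279, -0.15], TCP at [0.284, 0.612, 0.231] pointing down, gripper open.
Joint ranges: [-2.77, 2.77], [-0.9, 2.22], [0.21, 2.48], [-1.53, 4.67], [0.24, 2.81], [-2.84, 2.84]. Speed limits (rad/s): [2.79, 2.79, 3.14, 3.14, 3.14, 3.14].

## Interface

Orientations are given as a unit quaternion [x, y, z, w].
In Python, from plant import ctrl, imaging gives the robot as it stands.
- The arm moves only by the shell command python3 -m creep 'ROWS' [OPENING] [FORCE]. ROWS is JSON, one flat list of numbers, 4 for each row, row after row: the shift along the tool's x, y, z in units of 25 mm (1.0 is 25 mm), then the turn about the tool's z in units of 5 degrees (1.0 is 5 degrees). A call has 1 to 20 rows; each row is the pose to reach, as a shift and turn from the pose commanded when the call began, along the tool's axes at that moment; what a row does not reach only later rows make up. A row lasts 1/12 s, in which the tool goes at most 41.7 mm and 7.16 degrees, less where a joint would pass 70% of its speed; a pose out of reach is approached as far as the arm can. A call with a gripper value outside its range is refused whole. OPENING is the closure in counts, from 0 (fully open) to 255 (shut), set as the call begins (- or left out, the last holds). The fingers move at their own pace and stop on an object; FORCE is the grip in N (left out, the last holds). Time passes only in rows, so rows that repeat a pose let the fingers close. It gives the time, the measured TCP pose, the force and the opening at its end, in the units of the state.
- ctrl.get_state(): the state, without advancing time (a new reading comes with each control period).
- imaging.read_camera(name): name is "side" or "top" or "wrist"; returns the picture (384x512x3 uint8, red, green, blue); there is no depth.
- imaging.camera_info(name): a dict with "intrinsics" (3x3 intrinsics, pixels), "origin" and "attitude" of the camera in the world. Camera axes: x right, y down, z forward; pixel columns grow to the right and rows downward; lengths in m; the calibration is good to about 2 mm. A picture is of the moment at which its call begins: read the wrist's pose just before it. camera_info takes no time and is no camera call; for the wrist camera it gives the pose at the moment of the call.
- ctrl.sign_off(): hands the job in, once; it reports no verdict.
Trained networks look in the newest picture that a camera, given by its name, has taken for a name from the list of things; names that differ only in an ending like _2 or _b are one class to them, and where a whole thing is asked for, a point or a joint stands for the part that bears it (a point fixed in the world has none). Each returns a list of dicts, best first, with "p" (0 to 1); they miss things now and then, are a little off and sometimes report something else, mostly with a low value. They report only what shows in the picture. A call takes as long as a camera call. They do not tell look-alikes from the thing itself.
- imaging.silhouettes(camera, name): "mask" (384x512 bool, what is visible of it) and "uv" ([column, row] in pixels, amid what is visible of it).
The state is a dict: "time": time; "qpos": joint angles; "dq": joint speeds; "joint_efforts": joint torques, N m; "eef_pos": TCP position; "tcp_rot": TCP orientation; "contact_force": force on the tool from outside, world axes, zero at the start; "wrist_torque": the same for the moment, N m; "opening": opening from 0.0 (shut) to 1.0 (fully open).
Only numpy, scipy, OpenCV 4.12 (cv2) and the standard library are available. Lean on these libraries where they do the work, as an engineer would, in place of code of your own. Each camera call takes 0.05 s, during which the arm holds its last target.

## Task

One of the two wooden wing nuts on the little caul press is only sitting on the end of its threaded post; the other is already run down. Keeping it on its post, turn the loose, higher nut backward (anticlockwise from above) until it drops off the start of the thread, then turn it forward (clockwise) about a quarter turn so that it runs onto the thread, and let go. Leave the other nut as it is.

Things in the scene. Friction and masses are not known exactly. Their poses are not given: they have to be found in the camera images.
- press: Small caul press, fixed: plywood base 90 x 270 x 18 mm, wooden caul bar 60 x 260 mm above it (top 66 mm above the worktop; a loose offcut 48 x 75 x 30 mm lies on its middle), two upright wooden threaded posts, 37 mm in diameter, 85 mm either side of the middle. Origin: centre of the base's underside, on the worktop; z up, y along the caul, towards the left post.
- post_left (a point): Point on the axis of the left (+y) post, 100 mm above the worktop, at the thread's upper end. Coarse right-hand three-start thread: a nut moves 30 mm a turn, down when turned clockwise from above. Either post may carry the loose nut.
- post_right (a point): The same point on the right (-y) post; the thread is the same.
- wing_nut: The loose nut, dark wood, 0.16 kg: round hub 56 mm in diameter, 42 mm high, hollow below. Origin: centre of the hub's underside, on the nut's axis; z up, x along the grip bar on top. At the start it just rests on a post, its underside about 90 mm above the worktop (21 mm higher than the other nut's), with 1.5 mm of play sideways; it turns easily.
- nut_bar (a point): Centre of the loose nut's upright grip bar, on its axis 60 mm above the hub's underside. The bar is 66 mm long (nut's x), 14 mm thick, from 42 to 76 mm above the underside. Turned backward (anticlockwise from above) the nut climbs up to 4 mm on the thread's end, and 25 to 50 degrees from its start the thread's start is passed and it can drop 10 mm.
- nut_foot (a point): The loose nut's underside centre, same as its origin. After the drop it is 82 to 86 mm above the worktop; a nut held firmly in the gripper does not fall and must be lowered by hand. About 30 degrees more backward does no harm. Turned clockwise from there it runs down under the thread, 30 mm a turn, with 2.5 mm of play in height.
- done_nut: The other nut, same shape and size, already run down on the other post, its underside about 69 mm above the worktop. Origin and axes as for the loose nut. To be left alone.
Mind the look-alikes: they are no part of the job. Leave any green or yellow look-alike of the wing_nut alone.

How it is judged:
By the outcome, as a careful person would: the job done as asked, in the order asked, and still so for the second after the job is handed in, with the robot touching nothing.
It also fails if it takes over 38 s, if anything falls off the work surface, if the arm or the gripper's body presses on something with over 40 N, if the wrist force passes 120 N, or if a joint passes its speed limit or range.

## Working session

There is one attempt and no reset: what is moved stays moved. The work goes in short steps, Python scripts to look and compute and a shell command to move; the robot and the scene stay as the last step left them, time stands still between calls to the robot, and variables do not carry over. Pictures are saved under pics/ and viewed, and the job is handed in when it is done.

```bash
ls; mkdir -p pics; python3 - <<'E'
from plant import ctrl, imaging
import cv2
s=ctrl.get_state(); print(s)
for n in ("side","top","wrist"):
    im=imaging.read_camera(n); cv2.imwrite(f"pics/{n}0.png",im[:,:,::-1])
    i=imaging.camera_info(n); print(n,i)
    for t in ("wing_nut","done_nut","press"):
        for d in imaging.silhouettes(n,t): print(n,t,d['p'],d['uv'],d['mask'].sum())
E
```

```text
pics
{'time': 0.0, 'qpos': array([ 9.87011361e-01,  2.87198080e-01,  1.57815550e+00,  8.53434384e-06,
        1.27857259e+00, -1.50006719e-01]), 'dq': array([-0.00033167,  0.00063971,  0.0013843 ,  0.00151127, -0.00083438,
       -0.00114244]), 'joint_efforts': array([ 1.31548088e-03, -4.05969322e+01, -2.92635065e+01, -8.80848052e-05,
        5.53212507e-03,  6.02139778e-06]), 'eef_pos': array([0.28332203, 0.61195489, 0.22993719]), 'tcp_rot': array([ 2.15193734e-01,  9.76570681e-01, -1.08764007e-03, -4.22352139e-04]), 'contact_force': array([-0.16255687,  0.48655662, -0.51287795]), 'wrist_torque': array([-0.07036901,  0.01645277, -0.01033155]), 'opening': 1.0054879271235517}
side {'intrinsics': array([[370.05656617,   0.        , 250.68881125],
       [  0.        , 370.05656617, 189.05551512],
       [  0.        ,   0.        ,   1.        ]]), 'origin': array([0.47426529, 0.67232551, 0.57795101]), 'attitude': array([ 3.53947523e-04,  8.78510010e-01, -4.77681861e-01,  6.33059141e-03])}
side wing_nut 0.93 [232.2, 279.5] 1065
side wing_nut 0.75 [225.5, 174.6] 569
side wing_nut 0.61 [
[... 216 characters left out ...]
    [  0.        ,   0.        ,   1.        ]]), 'origin': array([ 0.35832543, -0.05927807,  0.97319156]), 'attitude': array([-0.69602018,  0.71424877, -0.03839443,  0.06269347])}
top wing_nut 0.85 [187.6, 185.9] 443
top wing_nut 0.75 [334.1, 170.3] 457
top wing_nut 0.56 [228.6, 207.7] 479
top done_nut 0.9 [301.3, 203.1] 483
top done_nut 0.33 [263.7, 217.5] 1980
top press 0.81 [262.8, 217.8] 1873
wrist {'intrinsics': array([[313.54936299,   0.        , 258.08755197],
       [  0.        , 313.54936299, 193.56777654],
       [  0.        ,   0.        ,   1.        ]]), 'origin': array([0.20717226, 0.64848412, 0.37524894]), 'attitude': array([0.8307491 , 0.53122005, 0.08939434, 0.14024924])}
```

View pics/side0.png

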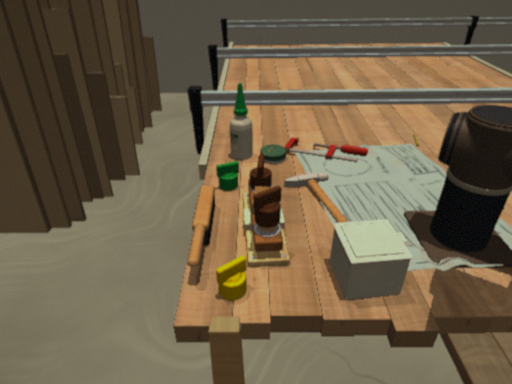

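View pics/top0.png

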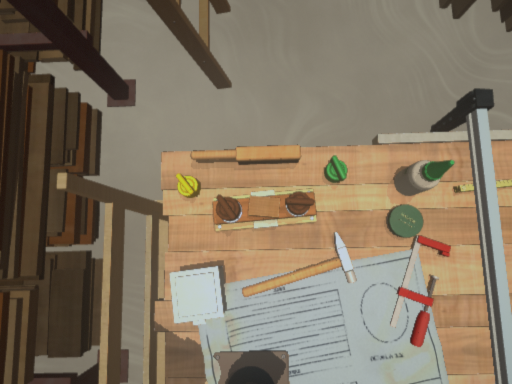

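View pics/wrist0.png

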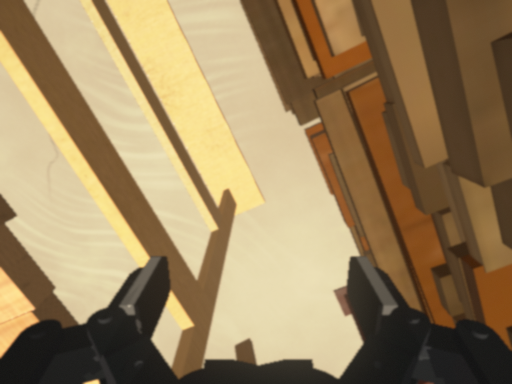

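```bash
cat > h.py <<'E'
import numpy as np, cv2
from scipy.spatial.transform import Rotation as R
from plant import ctrl, imaging
def ray(i,uv):
    K=i['intrinsics'];d=np.linalg.inv(K)@[uv[0],uv[1],1]
    d=R.from_quat(i['attitude']).as_matrix()@d
    return np.array(i['origin']),d/np.linalg.norm(d)
def tri(rs):
    A=0;b=0
    for o,d in rs:
        P=np.eye(3)-np.outer(d,d);A=A+P;b=b+P@o
    x=np.linalg.solve(A,b)
    return x,[round(1000*float(np.linalg.norm((np.eye(3)-np.outer(d,d))@(x-o))),1) for o,d in rs]
def proj(i,p):
    c=R.from_quat(i['attitude']).as_matrix().T@(np.asarray(p,float)-i['origin']).T if np.ndim(p)==1 else R.from_quat(i['attitude']).as_matrix().T@(np.asarray(p,float)-i['origin']).T
    q=i['intrinsics']@c; return (q[:2]/q[2]).T
def atz(i,uv,z):
    o,d=ray(i,uv);return o+d*(z-o[2])/d[2]
E
python3 - <<'E'
from h import *
s=imaging.camera_info("side");t=imaging.camera_info("top")
for n,a,b in (("left",(268.6,208.2),(228.6,207.7)),("right",(258.1,176),(301.3,203.1)),("right2",(261,172),(301.3,203.1))):
    print(n,tri([ray(s,a),ray(t,b)]))
# corners of base at z=.018 from top
for n,uv in (("yel",(187.6,185.9)),("grn",(334,170))): print(n,atz(t,uv,.05))
for n in("side","top"):
    im=cv2.imread(f"pics/{n}0.png")
    c=im[145:275,175:315] if n=="side" else im[160:250,170:350]
    c=cv2.resize(c,None,fx=4.2,fy=4.2,interpolation=cv2.INTER_CUBIC); cv2.imwrite(f"pics/{n}0c.png",c)
E
```

```text
left (array([0.44641568, 0.03834128, 0.11912372]), [1.3, 1.3])
right (array([ 0.46117336, -0.13728361,  0.0924038 ]), [4.2, 4.2])
right2 (array([ 0.45676634, -0.1358738 ,  0.10544434]), [1.3, 1.3])
yel [0.51486095 0.15260395 0.05      ]
grn [ 0.54538769 -0.22825467  0.05      ]
```

View pics/side0c.png

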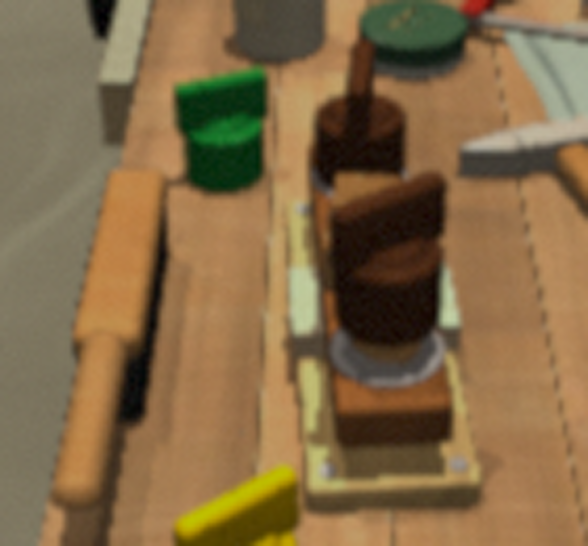

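View pics/top0c.png

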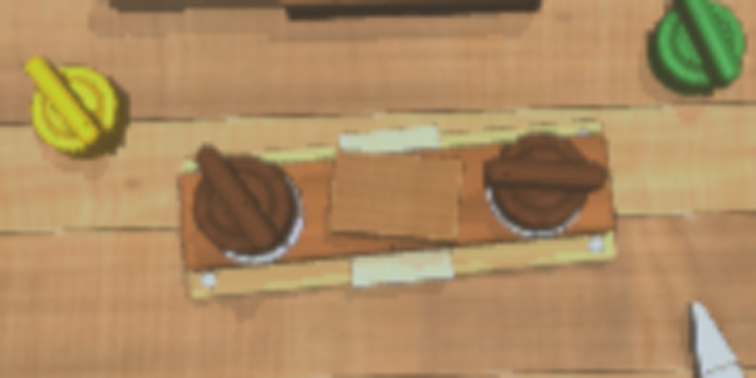

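```bash
python3 - <<'E'
from h import *
s=imaging.camera_info("side");t=imaging.camera_info("top")
a,b=atz(t,(219.3,196.2),.164),atz(t,(237.4,217.1),.164)
print("bar top",a,b,np.linalg.norm(a-b),(a+b)/2,np.degrees(np.arctan2(*(a-b)[[1,0]])))
# side: bar ends at crop/4.2+(175,145)
print("yaw side", [atz(s,(175+u/4.2,145+v/4.2),.164) for u,v in ((338,215),(440,182))])
st=ctrl.get_state();print(R.from_quat(st['tcp_rot']).as_matrix().round(3))
c=imaging.camera_info("wrist");print("cam fwd",R.from_quat(c['attitude']).as_matrix().round(3))
print("beam",tri([ray(s,(225,322)),ray(t,(160,215))]),tri([ray(s,(225,322)),ray(t,(62,180))]))
# fitted centre of left nut from the base: corners of base at z .018
cs=[(192,297),(613,257),(600,122),(181,163)]
P=[atz(t,(170+u/4.2,160+v/4.2),.018) for u,v in cs]
print(np.round(P,4))
E
```

```text
bar top [0.46975025 0.05393235 0.164     ] [0.42126993 0.01352705 0.164     ] 0.0631104534030372 [0.44551009 0.0337297  0.164     ] 39.80907881143346
yaw side [array([0.47277003, 0.05949187, 0.164     ]), array([0.42257252, 0.03114868, 0.164     ])]
[[-0.907  0.42   0.   ]
 [ 0.42   0.907  0.   ]
 [-0.     0.    -1.   ]]
cam fwd [[ 0.42   0.858  0.298]
 [ 0.908 -0.396 -0.138]
 [-0.     0.328 -0.945]]
beam (array([0.48742854, 0.2390677 , 0.00616763]), [42.6, 42.6]) (array([0.50949532, 0.39238081, 0.21055119]), [0.7, 0.7])
[[ 0.3981  0.0846  0.018 ]
 [ 0.4165 -0.1798  0.018 ]
 [ 0.502  -0.1756  0.018 ]
 [ 0.4833  0.0911  0.018 ]]
```

```bash
python3 - <<'E'
import cv2
im=cv2.imread("pics/top0.png");cv2.imwrite("pics/t1.png",cv2.resize(im[130:384,0:190],None,fx=2.3,fy=2.3,interpolation=cv2.INTER_CUBIC))
im=cv2.imread("pics/side0.png");cv2.imwrite("pics/s1.png",cv2.resize(im[240:384,150:330],None,fx=4,fy=4,interpolation=cv2.INTER_CUBIC))
E
```

```text
(no output)
```

View pics/t1.png

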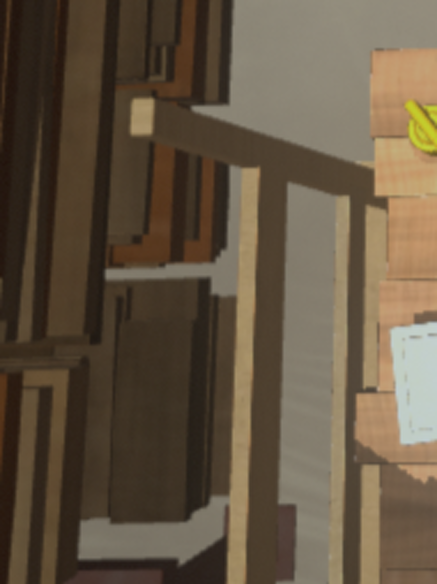

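View pics/s1.png

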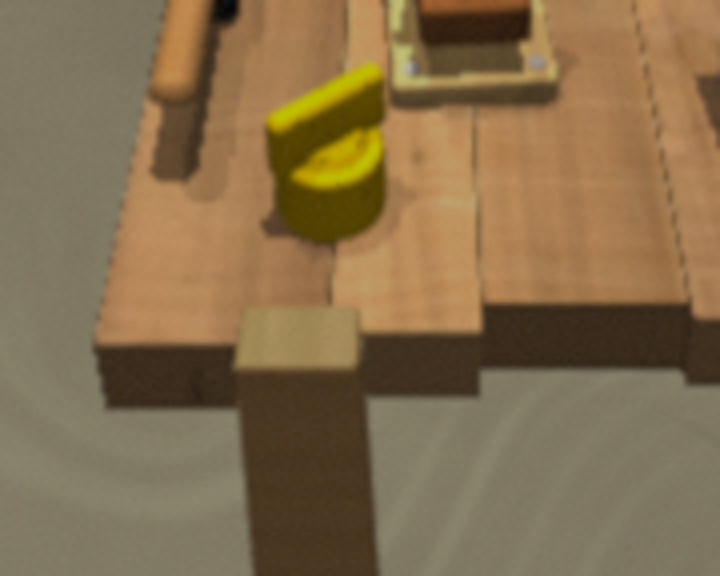

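```bash
python3 -m creep '[-15.5,-18.1,0,23.6,-15.5,-18.1,0,23.6,-15.5,-18.1,0,23.6,-15.5,-18.1,0,23.6,-15.5,-18.1,0,23.6,-15.5,-18.1,0,23.6,-15.5,-18.1,0,23.6,-15.5,-18.1,0,23.6,-15.5,-18.1,0,23.6,-15.5,-18.1,0,23.6,-15.5,-18.1,0,23.6,-15.5,-18.1,0,23.6,-15.5,-18.1,0,23.6,-15.5,-18.1,0,23.6,-15.5,-18.1,0,23.6,-15.5,-18.1,0,23.6,-15.5,-18.1,0,23.6,-15.5,-18.1,0,23.6,-15.5,-18.1,0,23.6,-15.5,-18.1,0,23.6]' 0 60
python3 - <<'E'
from h import *
s=ctrl.get_state();c=imaging.camera_info("wrist")
im=imaging.read_camera("wrist");cv2.imwrite("pics/w1.png",im[:,:,::-1])
np.savez("w1.npz",**c)
for d in imaging.silhouettes("wrist","wing_nut"): print(d['p'],d['uv'],d['mask'].sum())
print(s['time'],s['eef_pos'],s['qpos'],np.degrees(np.arctan2(*R.from_quat(s['tcp_rot']).as_matrix()[[1,0],0])),R.from_quat(s['tcp_rot']).as_matrix()[2])
print(c['origin'],proj(c,np.array([.445,.039,.166])),proj(c,np.array([.445,.039,.1])))
E
```

```text
time: 2.27
eef_pos: [0.445, 0.0392, 0.2314]
tcp_rot: [0.948, 0.319, 0.0, 0.0]
contact_force: [0.1, -0.2, 0.3]
opening: 1.0
0.96 [207.5, 35.6] 3217
0.78 [260.6, 189.4] 4203
0.57 [488.5, 233.1] 2775
0.57 [304.4, 168.6] 8182
2.2667 [0.44504482 0.03920382 0.2314196 ] [-1.39948609e-01 -2.40048183e-01  2.11271778e+00  3.47595191e-06
  1.26868086e+00  7.80724567e-01] 37.24925431197671 [ 1.72819114e-04  1.69726540e-04 -9.99999971e-01]
[0.51296057 0.09092947 0.3754812 ] [258.26929928 210.13005993] [258.23005126 182.95822719]
```

View pics/w1.png

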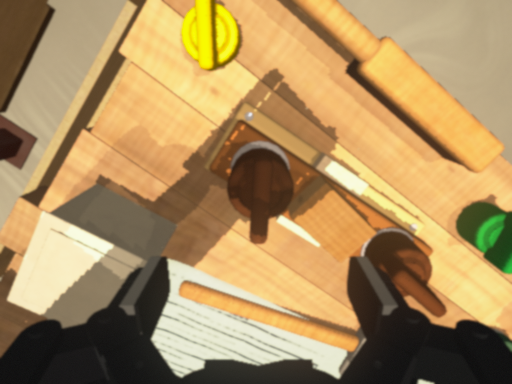

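```bash
python3 - <<'E'
from h import *
im=cv2.imread("pics/w1.png")
cv2.imwrite("pics/w1c.png",cv2.resize(im[130:255,195:325],None,fx=4.6,fy=4.6,interpolation=cv2.INTER_CUBIC))
E
```

```text
(no output)
```

View pics/w1c.png

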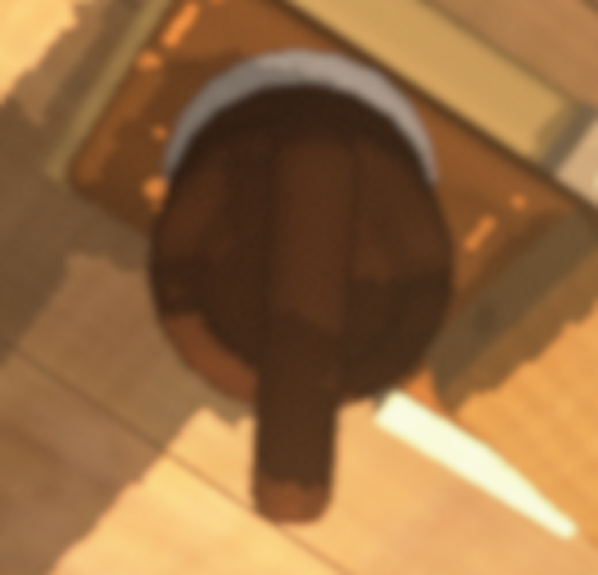

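```bash
python3 - <<'E'
from h import *
c={k:v for k,v in np.load("w1.npz").items()}
t=imaging.camera_info("top");s=imaging.camera_info("side")
f=lambda u,v:(195+u/4.6,130+v/4.6)
for e in ((294,488),(292,522)):
  for z in(.160,.166):
    a,b=atz(c,f(314,138),z),atz(c,f(*e),z); d=a-b
    print(z,e,np.linalg.norm(d),(a+b)/2,np.degrees(np.arctan2(d[1],d[0])))
# triangulate ends with top, side
W=[f(314,138),f(292,505)];T=[(219.3,196.2),(237.4,217.1)]
S=[(175+338/4.2,145+215/4.2),(175+440/4.2,145+182/4.2)]
for i in range(2): print(tri([ray(c,W[i]),ray(t,T[i])]),tri([ray(c,W[i]),ray(t,T[i]),ray(s,S[i])]))
# hub top circle: in wrist sides at crop u 150..453 ; 
for z in (.132,): 
    a,b=atz(c,f(150,262),z),atz(c,f(453,262),z);print("hub",(a+b)/2,np.linalg.norm(a-b))
E
```

```text
0.16 (294, 488) 0.059389841009220776 [0.45084552 0.04093988 0.16      ] 34.40198338735042
0.166 (294, 488) 0.05773615125729253 [0.45257509 0.04233182 0.166     ] 34.401983387350384
0.16 (292, 522) 0.06572543765444513 [0.44822909 0.03915403 0.16      ] 34.39365218658131
0.166 (292, 522) 0.06389533538706776 [0.45003151 0.0405957  0.166     ] 34.3936521865813
(array([0.47257034, 0.05600649, 0.14628063]), [0.6, 0.6]) (array([0.47277923, 0.05568123, 0.15970032]), [3.1, 2.6, 1.4])
(array([0.42074978, 0.01694726, 0.14887661]), [2.7, 2.7]) (array([0.42139371, 0.01707924, 0.15363553]), [3.3, 2.7, 1.1])
hub [0.45132198 0.04146024 0.132     ] 0.053763537960362796
```

```bash
cat >> h.py <<'E'
def overlay(im,c,p,yaw,zf,roi,k,out):
    x0,y0,x1,y1=roi
    o=cv2.resize(im[y0:y1,x0:x1],None,fx=k,fy=k,interpolation=cv2.INTER_CUBIC)
    th=np.linspace(0,2*np.pi,73)
    def dr(P,col):
        q=((proj(c,np.array(P))-[x0-.5,y0-.5])*k).astype(np.int32)
        cv2.polylines(o,[q],True,col,1)
    for z,col in((.042,(0,255,255)),(0,(255,255,0))):
        dr(np.c_[p[0]+.028*np.cos(th),p[1]+.028*np.sin(th),0*th+zf+z],col)
    a=np.radians(yaw);u=np.array([np.cos(a),np.sin(a),0]);v=np.array([-u[1],u[0],0]);b=np.array([p[0],p[1],zf])
    for z,col in((.076,(0,255,0)),(.042,(255,0,255))):
        dr([b+[0,0,z]+i*.033*u+j*.007*v for i,j in((1,1),(1,-1),(-1,-1),(-1,1))],col)
    cv2.imwrite(out,o)
E
python3 - <<'E'
from h import *
c={k:v for k,v in np.load("w1.npz").items()}
overlay(cv2.imread("pics/w1.png"),c,(.4485,.0395),34.4,.09,(195,130,325,255),4.6,"pics/o1.png")
overlay(cv2.imread("pics/top0.png"),imaging.camera_info("top"),(.4485,.0395),34.4,.09,(190,170,270,240),7,"pics/o2.png")
overlay(cv2.imread("pics/side0.png"),imaging.camera_info("side"),(.4485,.0395),34.4,.09,(220,160,320,250),6,"pics/o3.png")
E
```

```text
(no output)
```

View pics/o1.png

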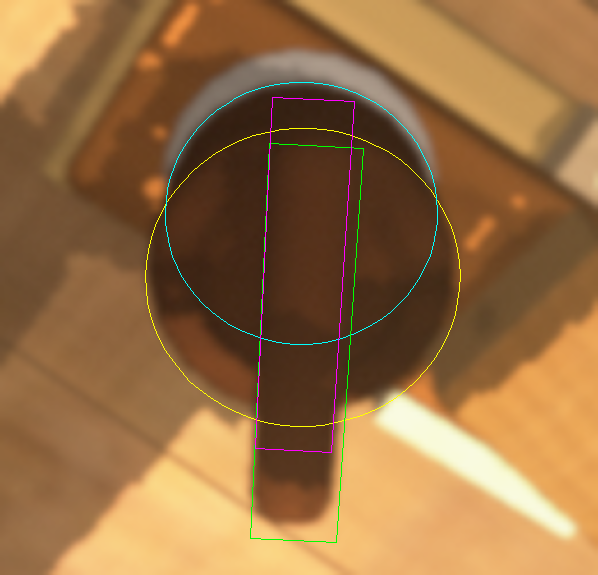

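View pics/o2.png

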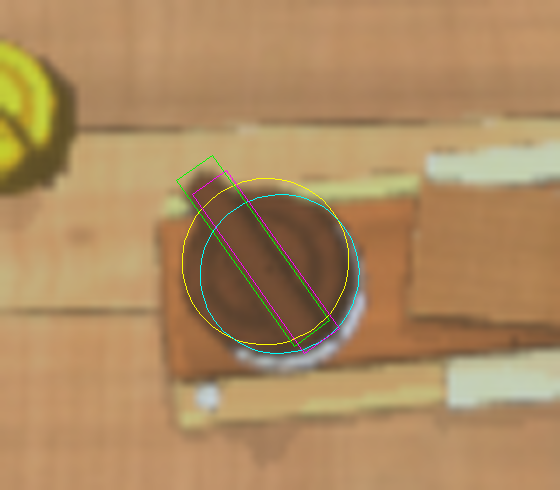

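View pics/o3.png

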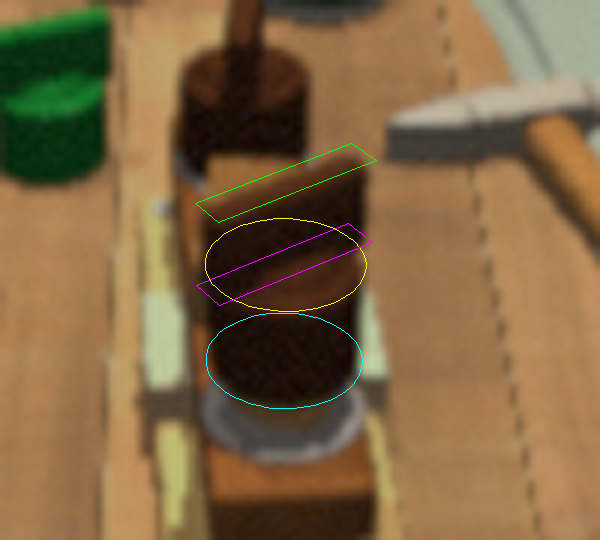

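```bash
python3 -m creep '[0.13,0.08,0.8,0.57,0.13,0.08,1.6,0.57,0.13,0.08,2.4,0.57,0.13,0.08,3.0,0.57,0.13,0.08,3.4,0.57,0.13,0.08,3.7,0.57,0.13,0.08,3.82,0.57,0.13,0.08,3.82,0.57,0.13,0.08,3.82,0.57]' 0 60
python3 - <<'E'
from h import *
s=ctrl.get_state();c=imaging.camera_info("wrist")
im=imaging.read_camera("wrist");cv2.imwrite("pics/w2.png",im[:,:,::-1]);np.savez("w2.npz",**c)
print(s['eef_pos'],s['contact_force'])
overlay(im[:,:,::-1],c,(.4485,.0395),34.4,.087,(170,110,350,260),4,"pics/o4.png")
E
```

```text
time: 3.12
eef_pos: [0.4495, 0.0393, 0.1366]
tcp_rot: [0.956, 0.295, 0.001, 0.0]
contact_force: [0.4, 0.2, 0.3]
opening: 1.0
[0.44948892 0.03934814 0.13658405] [0.3898709  0.20564811 0.30410389]
```

View pics/w2.png

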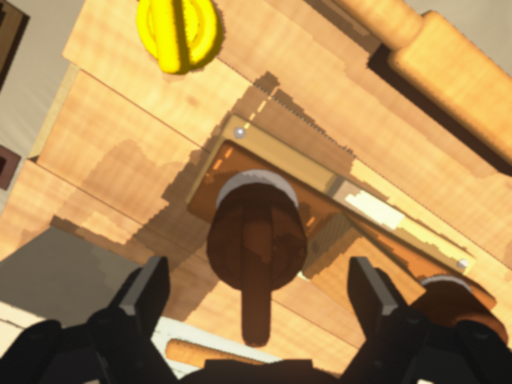

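View pics/o4.png

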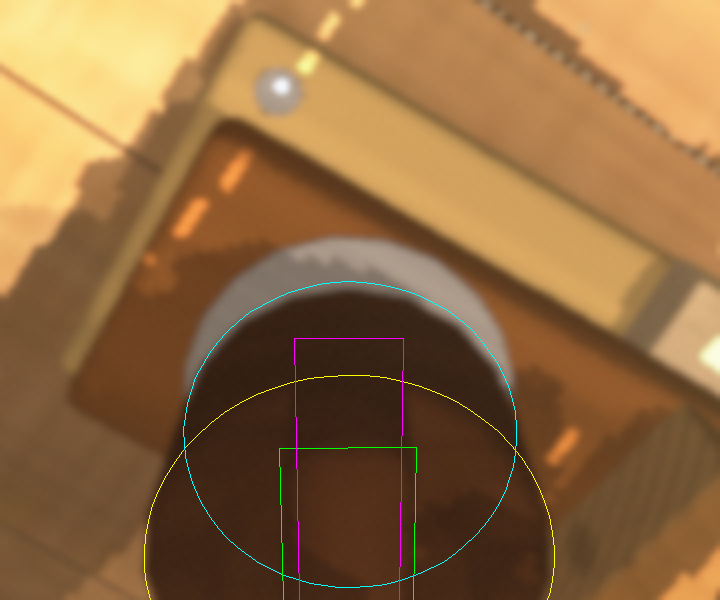

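```bash
python3 - <<'E'
from h import *
c={k:v for k,v in np.load("w2.npz").items()}
overlay(cv2.imread("pics/w2.png"),c,(.4485,.0395),34.4,.087,(180,160,330,355),3,"pics/o5.png")
c1={k:v for k,v in np.load("w1.npz").items()}
print(tri([ray(c1,(258.5,243.2)),ray(c,(256,346))]))
# hub lower edges widths: w1 150..453/4.6+195, w2 208..307
for a,b in(((227.6,187),(208,248)),((293.5,187),(307,248))): print(tri([ray(c1,a),ray(c,b)]))
E
```

```text
(array([0.42305444, 0.02230577, 0.16431404]), [0.2, 0.2])
(array([0.4326936 , 0.06194247, 0.12477024]), [0.1, 0.1])
(array([0.46842149, 0.02157449, 0.13693913]), [0.1, 0.1])
```

View pics/o5.png

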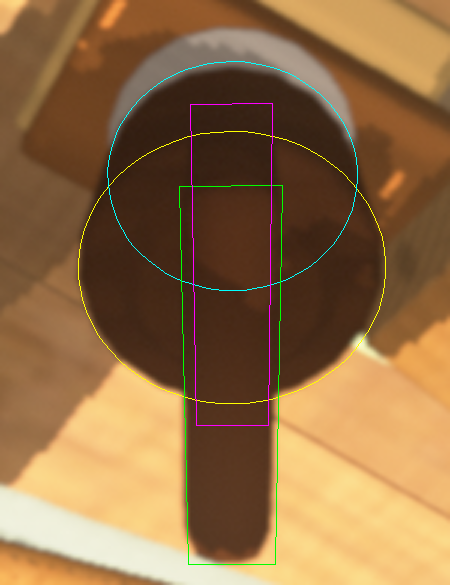

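```bash
python3 -m creep '[0,0,0,0,0,0,0,0,0,0,0,0,0,0,0,0,0,0,0,0,0,0,0,0,0,0,0,0,0,0,0,0]' 255 30
python3 - <<'E'
from h import *
s=ctrl.get_state();c=imaging.camera_info("wrist")
im=imaging.read_camera("wrist");cv2.imwrite("pics/w3.png",im[:,:,::-1])
print(s['eef_pos'],s['contact_force'],s['wrist_torque'],s['opening'])
E
```

```text
time: 3.83
eef_pos: [0.4489, 0.0393, 0.136]
tcp_rot: [0.956, 0.295, 0.0, 0.0]
contact_force: [-0.4, 0.3, 1.7]
opening: 0.162
[0.44894495 0.03934328 0.13597978] [-0.44618317  0.25268086  1.7058246 ] [-0.07036734  0.06305126  0.00749478] 0.16222059862319502
```

View pics/w3.png

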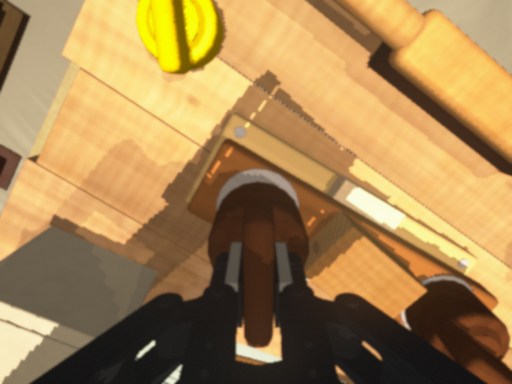

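```bash
python3 -m creep '[0,0,-0.015,-1,0,0,-0.03,-2,0,0,-0.05,-3,0,0,-0.07,-4,0,0,-0.08,-5,0,0,-0.08,-5,0,0,-0.08,-5]'
python3 - <<'E'
from h import *
s=ctrl.get_state();print(s['eef_pos'],s['contact_force'],s['wrist_torque'],s['opening'],s['qpos'][5])
E
```

```text
time: 4.47
eef_pos: [0.449, 0.0394, 0.138]
tcp_rot: [0.87, 0.494, 0.0, 0.0]
contact_force: [0.2, -0.5, 0.9]
opening: 0.154
[0.4490276  0.03938559 0.13802667] [ 0.21983303 -0.50512046  0.85303588] [0.00308415 0.10184105 0.04107806] 0.15358430894254574 0.3997071610514916
```

```bash
python3 -m creep '[0,0,-0.02,-1,0,0,-0.04,-2,0,0,-0.06,-3,0,0,-0.07,-4,0,0,-0.08,-5,0,0,-0.08,-5.6,0,0,-0.08,-5.6,0,0,-0.08,-5.6]'
python3 - <<'E'
from h import *
s=ctrl.get_state();print(s['eef_pos'],s['contact_force'],s['wrist_torque'],s['opening'],s['qpos'][5])
im=imaging.read_camera("wrist");cv2.imwrite("pics/w4.png",im[:,:,::-1])
im=imaging.read_camera("side");cv2.imwrite("pics/s4.png",cv2.resize(im[130:280,190:340,::-1],None,fx=4,fy=4,interpolation=cv2.INTER_CUBIC))
E
```

```text
time: 5.13
eef_pos: [0.4484, 0.0394, 0.1391]
tcp_rot: [0.725, 0.689, -0.0, -0.0]
contact_force: [-0.9, -0.4, -2.4]
opening: 0.156
[0.44838967 0.03944197 0.13911784] [-0.87624736 -0.35283948 -2.37627106] [0.05806447 0.03407149 0.06201073] 0.15636022794797805 -0.08835248005015671
```

View pics/w4.png

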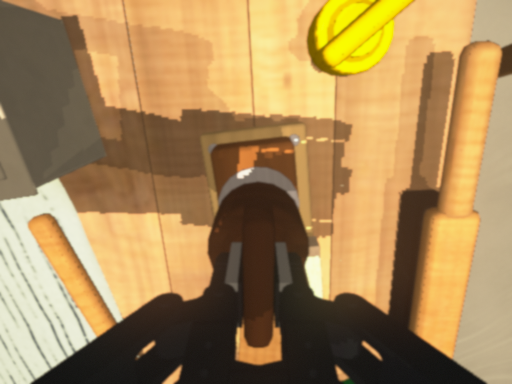

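View pics/s4.png

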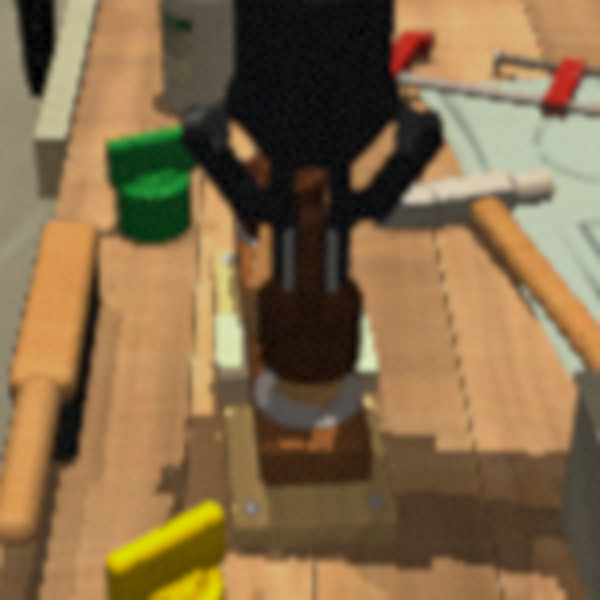

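```bash
python3 -m creep '[0,0,0.05,0,0,0,0.1,0,0,0,0.15,0,0,0,0.2,0,0,0,0.2,0]'
python3 -c "
from h import *
s=ctrl.get_state();print(s['eef_pos'],s['contact_force'],s['wrist_torque'],s['opening'])"
```

```text
time: 5.65
eef_pos: [0.4486, 0.0394, 0.1344]
tcp_rot: [0.724, 0.69, -0.0, -0.0]
contact_force: [-0.3, 0.1, -1.7]
opening: 0.159
[0.44862221 0.03940246 0.13440427] [-0.315172    0.10667114 -1.73278674] [-0.00486216 -0.01594206  0.06578392] 0.1586278340197712
```

```bash
python3 -m creep '[0,0,0.04,0,0,0,0.08,0,0,0,0.1,0,0,0,0.12,0,0,0,0.12,0]'
python3 -c "
from h import *
s=ctrl.get_state();print(s['eef_pos'],s['contact_force'],s['wrist_torque'],s['opening'])"
```

```text
time: 6.07
eef_pos: [0.4488, 0.0394, 0.1317]
tcp_rot: [0.724, 0.69, -0.0, -0.0]
contact_force: [-0.8, -0.7, -1.9]
opening: 0.158
[0.44882444 0.03940793 0.13172448] [-0.80894715 -0.65033831 -1.91652868] [ 0.04425395 -0.01619064  0.01965383] 0.15832559803347962
```

```bash
python3 -m creep '[0,0,0.03,0,0,0,0.06,0,0,0,0.08,0,0,0,0.08,0]'
python3 -c "
from h import *
s=ctrl.get_state();print(s['eef_pos'],s['contact_force'],s['wrist_torque'],s['opening'])"
```

```text
time: 6.4
eef_pos: [0.4491, 0.0393, 0.1304]
tcp_rot: [0.724, 0.69, 0.0, 0.0]
contact_force: [-1.2, -0.8, 2.0]
opening: 0.159
[0.44912695 0.03934723 0.1303861 ] [-1.19960264 -0.84352743  2.0305896 ] [-0.00437847  0.25306671 -0.01401634] 0.15944276943067887
```

```bash
python3 -m creep '[0,0,-0.02,0,0,0,0,1,0,0,0.01,2,0,0,0.03,3,0,0,0.05,4,0,0,0.06,5,0,0,0.08,6,0,0,0.1,7,0,0,0.1,7]'
python3 -c "
from h import *
s=ctrl.get_state();print(s['eef_pos'],s['contact_force'],s['wrist_torque'],s['opening'],s['qpos'][5])"
```

```text
time: 7.15
eef_pos: [0.4492, 0.0394, 0.1275]
tcp_rot: [0.898, 0.44, 0.0, 0.0]
contact_force: [0.2, -0.6, -0.6]
opening: 0.153
[0.44923454 0.03935822 0.12749532] [ 0.16077502 -0.62498794 -0.58236194] [-0.02211569  0.01376296 -0.04301985] 0.1527352254929326 0.5213268204132564
```

```bash
python3 -m creep '[0,0,0.017,1,0,0,0.033,2,0,0,0.05,3,0,0,0.067,4,0,0,0.083,5,0,0,0.1,6,0,0,0.117,7,0,0,0.133,8,0,0,0.15,9,0,0,0.167,10,0,0,0.18,11,0,0,0.18,11]'
python3 - <<'E'
from h import *
s=ctrl.get_state();print(s['eef_pos'],s['contact_force'],s['wrist_torque'],s['opening'],s['qpos'][5])
im=imaging.read_camera("wrist");cv2.imwrite("pics/w5.png",im[:,:,::-1])
E
```

```text
time: 8.15
eef_pos: [0.4492, 0.0394, 0.123]
tcp_rot: [1.0, -0.023, 0.0, -0.0]
contact_force: [0.3, 0.2, 0.8]
opening: 0.156
[0.449194   0.03937562 0.12301144] [0.33721092 0.18982935 0.77300803] [-0.01658468  0.01403077 -0.01967415] 0.15578278834263462 1.4790805280514259
```

View pics/w5.png

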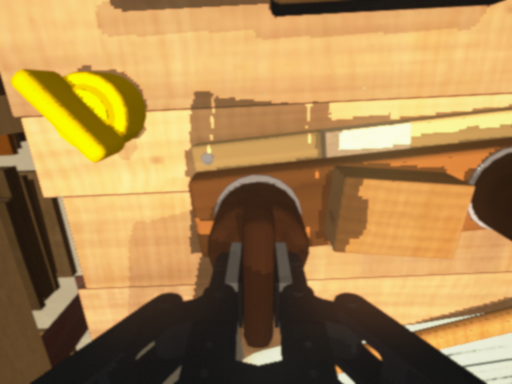

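```bash
python3 -m creep '[0,0,0,0,0,0,0,0,0,0,0,0,0,0,0,0,0,0,0,0,0,0,0,0,0,0,0,0,0,0,0,0]' 0
python3 -m creep '[0,0,-0.5,0,0,0,-1.2,0,0,0,-2.2,0,0,0,-3.2,0,0,0,-4,0,0,0,-4,0,0,0,-4,0]'
python3 - <<'E'
from h import *
s=ctrl.get_state();c=imaging.camera_info("wrist")
im=imaging.read_camera("wrist");cv2.imwrite("pics/w6.png",im[:,:,::-1]);np.savez("w6.npz",**c)
print(s['eef_pos'],s['contact_force'],np.degrees(np.arctan2(*R.from_quat(s['tcp_rot']).as_matrix()[[1,0],0])))
overlay(im[:,:,::-1],c,(.449,.0394),-2.7,.077,(180,130,340,280),4,"pics/o6.png")
im=imaging.read_camera("side")
overlay(im[:,:,::-1],imaging.camera_info("side"),(.449,.0394),-2.7,.077,(210,130,330,250),5,"pics/o7.png")
E
```

```text
time: 8.87
eef_pos: [0.4489, 0.0394, 0.1228]
tcp_rot: [1.0, -0.024, -0.0, 0.0]
contact_force: [0.3, -0.5, 0.5]
opening: 0.999
time: 9.45
eef_pos: [0.4496, 0.0393, 0.224]
tcp_rot: [1.0, -0.024, 0.002, 0.0]
contact_force: [-0.0, -0.2, 0.0]
opening: 0.998
[0.44961715 0.03930407 0.22400506] [-0.02379702 -0.22856154  0.03869092] -2.6989237689643204
```

View pics/o6.png

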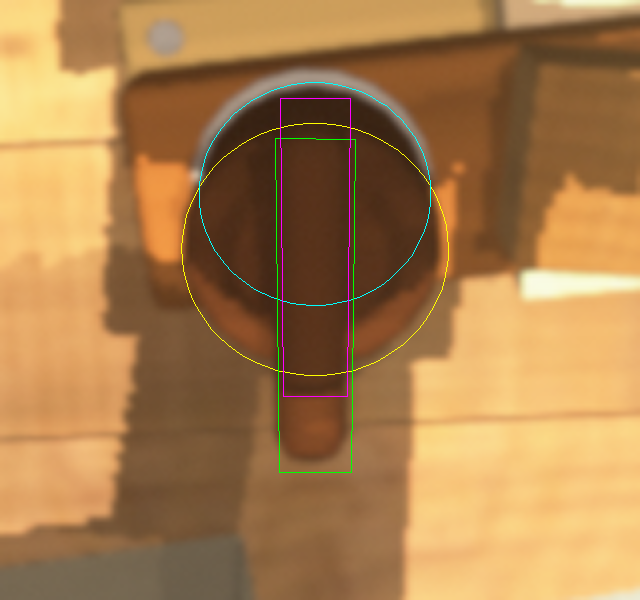

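View pics/o7.png

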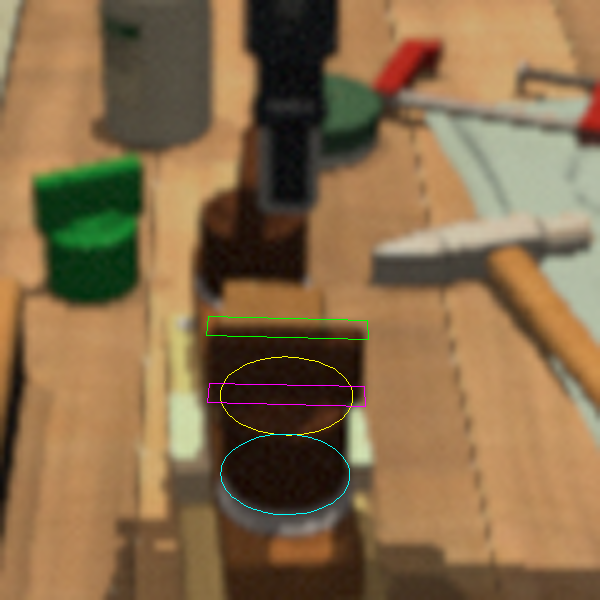

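```bash
python3 -c "
from plant import ctrl
print(ctrl.sign_off(), ctrl.get_state()['time'])"
```

```text
the job is handed in; nothing more can be done
the job is handed in; nothing more can be done
```

The loose nut was the dark one on the left post, chosen because the side view showed a gap under it. It is now run onto its thread and released. I handed the job in at about 9.6 s, with the gripper clear and about 0 N on the tool.

- **Backward turn:** I gripped the bar and turned it about 53° anticlockwise, raising the tool about 3 mm with the climb. The nut's weight then hung in the gripper, which showed the thread's start was passed.
- **Drop:** I lowered the nut by hand about 8.7 mm until it touched, about 5.6 mm below where it started. That puts its underside near 84 mm, inside the stated 82–86 mm.
- **Forward turn:** I turned it 90° clockwise while lowering about 7.4 mm. Forces stayed under about 3 N in every reading, and the bar stayed aligned in the fingers.
- **Last checks:** After I let go, the wrist and side overlays matched a level nut at about 77 mm. The bar lay at about -3°, and the gap under the nut was nearly closed. The other nut and the green and yellow look-alikes were not touched.

**Disagreements:** The first top and side views differed by a few mm in position and about 10° in the bar's direction, so I used the wrist views. The wrist overlays also put the bar's top 2–4 mm lower than the text implies, both before and after, so the heights are only that accurate. I did not pull on the nut to test the thread; that it is engaged follows from the drop and from how freely it ran down.

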